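# Level the rocking instrument cleaner with a wedge

## Task

The ultrasonic cleaner rocks because its near right foot is too short. Push the grey wedge, thin end first, along the worktop under that foot until the cleaner stands level and firm with its short foot resting on the wedge, and no farther. Push only the wedge: do not pick it up, do not push, lift or shove along the cleaner by hand, and leave the other things where they are.

Things in the scene. Friction and masses are not known exactly. Their poses are not given: they have to be found in the camera images.
- cleaner: Ultrasonic cleaner: loose steel box 200 (x) by 260 (y) mm, 174 high with lid handle, 2 to 3 kg, on black ball feet (radius 14) at x +-75, y +-100; housing begins 30 mm up. Origin: centre of footprint, level with the long feet's underside; x points from control panel to back (roughly away from robot), y left, z up (vertical when level). At the start it leans 0.083 rad to its short near right foot, opposite foot in the air.
- short_foot (a point): Underside of the short ball foot: x -75, y -100, z 10 mm in the cleaner's frame, 30 mm in from both housing sides. It touches the worktop at the start and is 10 mm above it when level. It bears only 2 to 6 N until then; once level the opposite foot touches down, the push needed about doubles, and pushing on only shoves the cleaner along.
- wedge: Loose grey plastic wedge like a door stop, 140 mm long (x), 50 wide (y), flat underneath, 0.12 kg. 25 mm high at the upright heel face (x -70), sloping evenly to 1.5 mm at the toe (x +70). Origin: centre of underside, x from heel to toe, z up. It lies right of the cleaner, toe 20 to 60 mm short of the short foot and pointing roughly at it, up to 20 mm off line and 0.2 rad askew.
- wedge_heel (a point): Foot of the wedge's heel face, at its middle (x -70 mm in the wedge's frame). Pushing the heel along takes under 1 N on the bare worktop and about 4 to 8 N under the foot, 8 to 14 N once level; friction (about 0.6) keeps the wedge where it is left. The cleaner is level when the short foot stands about 90 mm ahead of the heel.
- soap_bottle: Bystander: white bottle, 60 mm across, 150 mm high, on the near left. Origin: centre of its underside.
- wipes_tub: Bystander: white round tub, 90 mm across, 150 mm high, left of the cleaner. Origin: centre of its underside.
- cassette: Bystander: open steel instrument cassette 180 by 130 by 30 mm on the far right. Origin: centre of its underside.
Not all that is in view belongs to the job. There is more than one size of the wedge; the job needs the middle-sized.

How it is judged:
By the outcome, as a careful person would: the job done as asked, in the order asked, and still so for the second after the job is handed in, with the robot touching nothing.
It also fails if it takes over 61 s, if anything falls off the work surface, if the arm or the gripper's body presses on something with over 40 N, if the wrist force passes 120 N, or if a joint passes its speed limit or range.

## Robot

A 6-joint arm with a two-finger parallel gripper is mounted at the origin on the work surface. World frame = base frame: x ahead of the robot, y to its left, z up, the work surface at z = 0. Lengths are in mm, angles in rad, forces in N, time in s.
With the tool pointing down it reaches from about 300 to 875 mm from the base axis. Payload 6.4 kg.
Tool frame: the origin (TCP) lies on the centre line of the jaws, within the pads' length; the fingertips stand 22 mm ahead of it and the grasp point (between the pads) lies 3 mm ahead of it; z points along the fingers, y is the direction in which the jaws open and shut (so a half turn about z gives the same grasp; the last joint's range is limited). The gripper opens to 88 mm and grips with 3 to 60 N. Pads are 18 mm wide; open, the fingers measure 123 mm over their backs; the gripper's body (75 mm by 187 mm) begins 45 mm behind the grasp point.
Start: joints at [-1.355, 0.181, 1.607, -0, 1.354, -0.206], TCP at [235.424, -524.611, 260.714] pointing down, gripper open.
Joint ranges: [-2.99, 2.99], [-0.89, 2.07], [0.3, 2.58], [-1.14, 4.28], [0, 2.63], [-3.12, 3.12]. Speed limits (rad/s): [2.57, 2.57, 3.01, 3.14, 3.14, 3.14].

## Interface

Orientations are given as a rotation vector (axis times angle).
In Python, from station import move_ptp, movel, movej, let_go, grasp, dwell, solve_ik, capture, MotionError, close_job, current_clock, current_joint_positions, current_joint_velocities, current_tau, current_position, current_orientation, current_contact_force, current_ft_torque, current_opening gives the robot as it stands. Calls block until the motion is done:
- move_ptp(position, orientation): joint-space move of the TCP to a pose.
- movel(position, orientation=None, vel=150, until_force=None): straight line of the TCP; orientation=None keeps the orientation; vel is the mean speed in mm/s. With until_force (N) it stops when the force on the tool has changed by that much, and returns True; else False.
- movej(angles): joint-space move.
- let_go() and grasp(squeeze=None): open the fingers fully, or close them until they stop; squeeze is the grip in N (None keeps the last).
- dwell(seconds).
- solve_ik(position, orientation): joint angles nearest the present ones, or None.
- capture(name): name is "scene" or "top" or "wrist"; returns a dict with "frame" (420x560x3 uint8, blue, green, red), "fx", "fy", "cx", "cy" (pixels), "xyz" and "attitude" of the camera in the world; the wrist camera has in their place "hand_eye" (4x4, takes a point from camera to tool coordinates, whose origin is the TCP and whose axes are the flange's). Camera axes: x right, y down, z forward; pixel columns grow to the right and rows downward; lengths in mm; the calibration is good to about 2 mm. A picture is of the moment at which its call begins: read the wrist's pose just before it. There is no depth.
A pose or a line that the arm cannot do raises MotionError and nothing moves.
- close_job(): hands the job in, once; it reports no verdict.
Readings, each from a call of its own:
- current_clock(): time.
- current_joint_positions(): joint angles.
- current_joint_velocities(): joint speeds.
- current_tau(): joint torques, N m.
- current_position(): TCP position.
- current_orientation(): TCP orientation.
- current_contact_force(): force on the tool from outside, world axes, zero at the start.
- current_ft_torque(): the same for the moment, N m.
- current_opening(): opening from 0.0 (shut) to 1.0 (fully open).
Only numpy, scipy, OpenCV 4.12 (cv2) and the standard library are available. Lean on these libraries where they do the work, as an engineer would, in place of code of your own. Each camera call takes 0.05 s, during which the arm holds its last target.

## Working session

There is one attempt and no reset: what is moved stays moved. The work goes in short steps, each a Python script; the robot and the scene stay as the last script left them, time stands still between calls to the robot, and variables do not carry over. Pictures are saved under pics/ and viewed, and the job is handed in when it is done.

```bash
mkdir -p pics; ls; python3 - <<'E'
from station import *
import cv2
for n in ("scene","top","wrist"):
    c=capture(n); cv2.imwrite(f"pics/{n}0.png",c["frame"])
    print(n,{k:v for k,v in c.items() if k!="frame"})
print(current_clock(),current_position(),current_orientation(),current_opening())
E
```

```text
pics
scene {'fx': 506.9143167264493, 'fy': 506.9143167264493, 'cx': 283.99044154577473, 'cy': 214.56456443462235, 'xyz': array([1157.67596722, -571.19694074, 1158.92300167]), 'attitude': array([-2.35097307, -0.96654653,  0.32694926])}
top {'fx': 396.28786013509267, 'fy': 396.28786013509267, 'cx': 274.5643125519302, 'cy': 210.66089950556747, 'xyz': array([ 465.81855479,   -4.27741824, 1217.4070914 ]), 'attitude': array([-2.20151505,  2.15649309, -0.1096719 ])}
wrist {'fx': 316.6854588366688, 'fy': 316.6854588366688, 'cx': 277.0456034022281, 'cy': 213.04179146936866, 'hand_eye': array([[ 1.37716795e-03, -9.51543900e-01, -3.07509853e-01,
         7.97330333e+01],
       [ 9.99998952e-01,  1.44785125e-03, -1.71543029e-06,
        -2.01143418e-01],
       [ 4.46860832e-04, -3.07509528e-01,  9.51544897e-01,
        -1.24159323e+02],
       [ 0.00000000e+00,  0.00000000e+00,  0.00000000e+00,
         1.00000000e+00]])}
0.15 [ 235.34981865 -524.23525902  260.02369201] [-3.07069317e+00 -6.57367066e-01  4.32065430e-06] 0.9968080057890875
```

View pics/scene0.png

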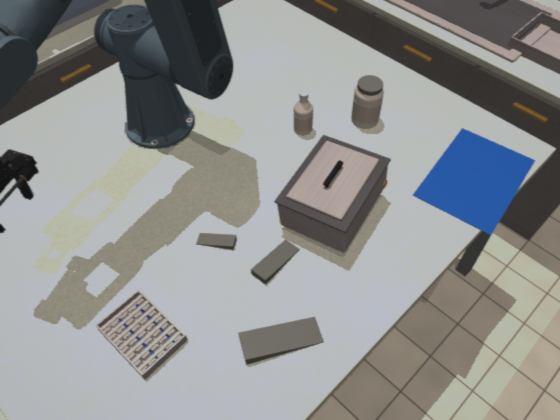

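View pics/top0.png

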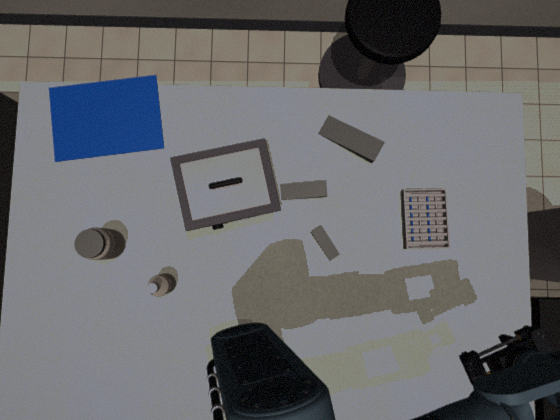

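View pics/wrist0.png

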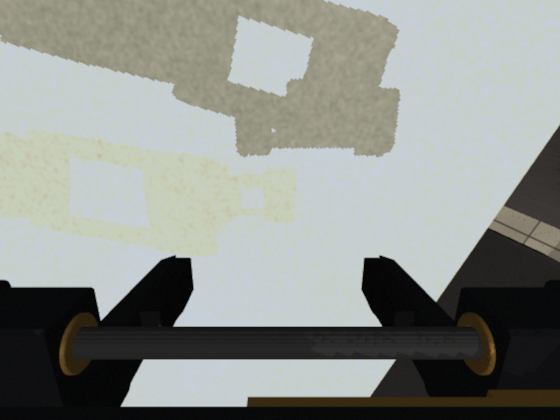

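The three wedge-like pieces in the top view are at (303,190), (351,139) and (325,243). The first looks middle-sized (about 140 mm), lies right of the cleaner and points at its near right foot. I'll check it in enlarged crops.

```bash
cat > h.py <<'E'
import numpy as np, cv2
from scipy.spatial.transform import Rotation as R
def cam(c):
    return R.from_rotvec(c["attitude"]).as_matrix(), np.array(c["xyz"])
def unproj(c,uv,z=0.):
    M,t=cam(c); d=M@np.array([(uv[0]-c["cx"])/c["fx"],(uv[1]-c["cy"])/c["fy"],1.])
    return t+d*(z-t[2])/d[2]
def proj(c,p):
    M,t=cam(c); q=M.T@(np.array(p)-t); return np.array([c["fx"]*q[0]/q[2]+c["cx"],c["fy"]*q[1]/q[2]+c["cy"]])
def crop(f,x,y,w,h,s,name):
    cv2.imwrite(name,cv2.convertScaleAbs(cv2.resize(f[y:y+h,x:x+w],None,fx=s,fy=s,interpolation=cv2.INTER_CUBIC),alpha=1.3,beta=20))
E
python3 - <<'E'
from h import *
a=cv2.imread("pics/top0.png"); crop(a,160,110,240,160,3.3,"pics/t_crop.png")
a=cv2.imread("pics/scene0.png"); crop(a,180,130,220,160,3.6,"pics/s_crop.png")
E
```

```text
(no output)
```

View pics/t_crop.png

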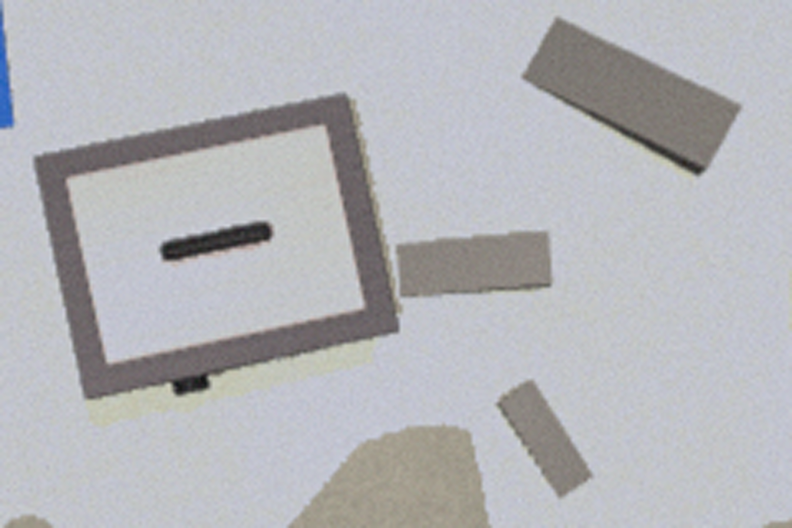

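View pics/s_crop.png

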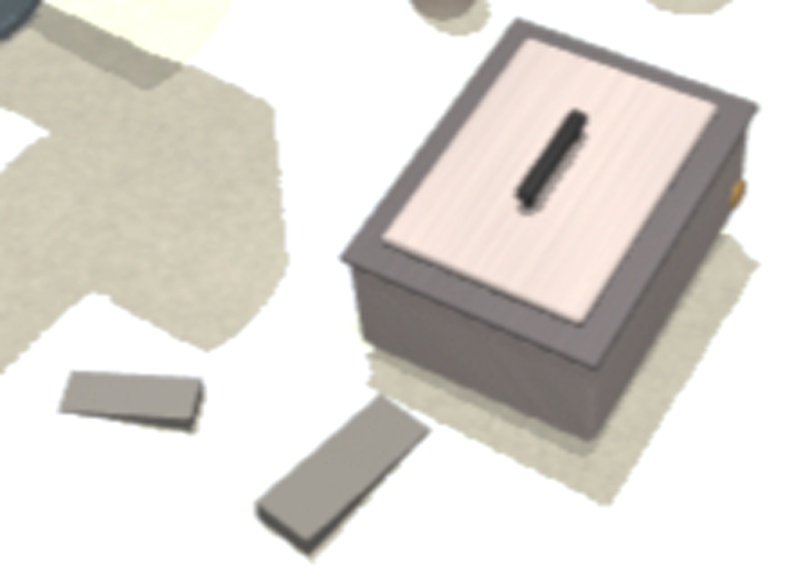

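```bash
cat > fit.py <<'E'
from h import *
from station import capture
from scipy.optimize import least_squares
T=capture("top"); S=capture("scene")
t=lambda u,v:np.array([u/3.3+160,v/3.3+110]); s=lambda u,v:np.array([u/3.6+180,v/3.6+130])
# cleaner rim corners: order far-left, far-right, near-right, near-left (x+ far)
Tc=[t(36,157),t(346,94),t(398,330),t(87,398)]
Sc=[s(757,106),s(598,367),s(343,259),s(518,19)] # to be matched below
Sc=[s(757,106),s(598,367),s(343,259),s(518,19)]
sg=[(1,1),(1,-1),(-1,-1),(-1,1)]
ax=np.array([.6,-.8,0])
def pose(x,y,yaw,tilt):
    Rm=R.from_euler('z',yaw)*R.from_rotvec(ax*tilt)
    return lambda p: Rm.apply(np.array(p)-[0,0,14])+[x,y,14]
best=None
for tilt in(.083,-.083):
    print(tilt,pose(0,0,0,tilt)([-75,-100,10]))
tilt=-.083 if pose(0,0,0,-.083)([-75,-100,10])[2]<5 else .083
def res(p):
    f=pose(p[0],p[1],p[2],tilt); r=[]
    for (a,b),u,v in zip(sg,Tc,Sc):
        w=f([a*p[3],b*p[4],p[5]]); r+=[*(proj(T,w)-u),*(proj(S,w)-v)]
    return np.array(r)
q=least_squares(res,[550,0,.2,105,135,140])
print("cleaner",q.x.round(3)); print(q.fun.reshape(-1,4).round(2))
print("short foot",pose(*q.x[:3],tilt)([-75,-100,10]), "level:",R.from_euler('z',q.x[2]).apply([-75,-100,0])[:2]+q.x[:2])
# wedge top corners: toe-left(far), toe-right(near), heel near, heel far
wp=[(70,1),(70,-1),(-70,-1),(-70,1)]
Wt=[t(399,245),t(402,296),t(551,286),t(548,232)]   # toe far, toe near, heel near, heel far
Ws=[s(429,430),s(382,397),s(257,508),s(310,553)]
def wres(p,full=False):
    c,sn=np.cos(p[2]),np.sin(p[2]); r=[]
    for i,((lx,side),u,v) in enumerate(zip(wp,Wt,Ws)):
        # toe points -?; far side = wedge local -y if x points to +y world
        ly=-25*side; ly=-ly*-1 if False else ly
        z=1.5 if lx>0 else 25
        w=np.array([p[0]+c*lx-sn*ly,p[1]+sn*lx+c*ly,z])
        r+=[*(proj(T,w)-u)*(0 if i<2 else 1),*(proj(S,w)-v)*(1 if i!=3 else 0)] 
        if i==3:
            w[2]=25; r[-2:]=list(proj(S,w)-v)
    return np.array(r)
W=least_squares(wres,[540,-200,1.57])
print("wedge",W.x.round(3)); print(W.fun.reshape(-1,4).round(2))
for u,v,z in zip(Wt,Ws,(1.5,1.5,25,25)): print(unproj(T,u,z).round(1),unproj(S,v,z).round(1))
E
python3 fit.py
```

```text
0.083 [-7.44042226e+01 -9.95531670e+01  6.52018937e-02]
-0.083 [-74.93481294 -99.95110971  19.96233829]
cleaner [6.43562e+02 1.30910e+02 2.42000e-01 1.01769e+02 1.31501e+02 1.35470e+02]
[[-0.57 -0.25 -0.14  0.07]
 [-0.71 -0.39 -0.89  0.28]
 [-0.62 -0.66 -0.8  -0.1 ]
 [-0.23 -0.59 -0.81  0.21]]
short foot [5.95133783e+02 1.64478486e+01 6.52018937e-02] level: [594.66219659  15.87146579]
wedge [ 647.688 -103.639    1.649]
[[-0.   -0.    0.72  0.4 ]
 [-0.   -0.   -0.41 -0.43]
 [ 0.96 -2.34 -0.95 -1.37]
 [ 0.72 -2.22 -1.12 -2.79]]
[659.8 -32.5   1.5] [664.8 -32.3   1.5]
[611.7 -36.2   1.5] [619.1 -36.    1.5]
[ 621.  -172.5   25. ] [ 633.  -176.4   25. ]
[ 671.2 -169.3   25. ] [ 685.9 -175.    25. ]
```

```bash
cat >> h.py <<'E'
def ori(th):  # tool down, tool -x along heading th
    a=th+np.pi; c,s=np.cos(a),np.sin(a)
    return R.from_matrix(np.array([[c,s,0],[s,-c,0],[0,0,-1.]]))
def wristcam():
    from station import capture,current_position,current_orientation
    p=np.array(current_position()); o=R.from_rotvec(current_orientation()).as_matrix()
    c=dict(capture("wrist")); H=np.array(c["hand_eye"])
    c["attitude"]=R.from_matrix(o@H[:3,:3]).as_rotvec(); c["xyz"]=p+o@H[:3,3]
    return c
def save(c,name):
    import pickle; pickle.dump({k:c[k] for k in c},open(name+".pkl","wb")); cv2.imwrite(name+".png",c["frame"])
E
python3 - <<'E'
from h import *
from station import *
o=ori(1.75).as_rotvec()
print(solve_ik([655,-210,230],o), solve_ik([605,-80,27],ori(1.85).as_rotvec()), solve_ik([605,-80,27],ori(1.65).as_rotvec()))
move_ptp([655,-210,230],o)
grasp(10)
c=wristcam(); save(c,"pics/w1"); print(c["xyz"],current_clock(),current_opening())
big=cv2.resize(c["frame"],(784,588),interpolation=cv2.INTER_CUBIC); cv2.imwrite("pics/w1b.png",big)
E
```

```text
[-4.82365791e-01  4.51658527e-01  1.32360373e+00 -8.88178420e-16
  1.36633040e+00  2.48002319e+00] [-3.25718471e-01  5.54411035e-01  1.63898744e+00 -4.44089210e-16
  9.48194176e-01  2.53667051e+00] [-3.25718471e-01  5.54411035e-01  1.63898744e+00 -4.44089210e-16
  9.48194176e-01  2.73667051e+00]
[ 668.83313637 -288.85325086  354.1596598 ] 3.8917 0.005157589201974984
```

View pics/w1b.png

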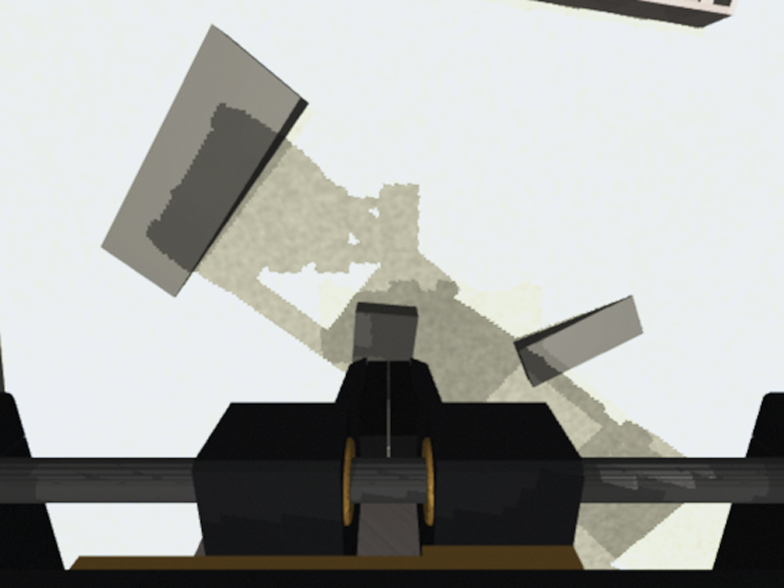

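```bash
python3 - <<'E'
from h import *
a=cv2.imread("pics/w1.png"); crop(a,230,200,100,70,7,"pics/w1c.png")
a=cv2.imread("pics/top0.png"); crop(a,270,170,70,45,11,"pics/t1c.png")
a=cv2.imread("pics/scene0.png"); crop(a,240,230,70,60,10,"pics/s1c.png")
E
```

```text
(no output)
```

View pics/w1c.png

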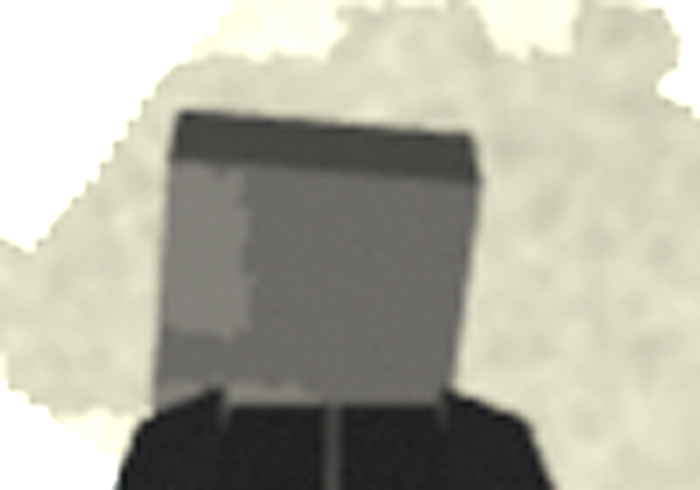

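View pics/t1c.png

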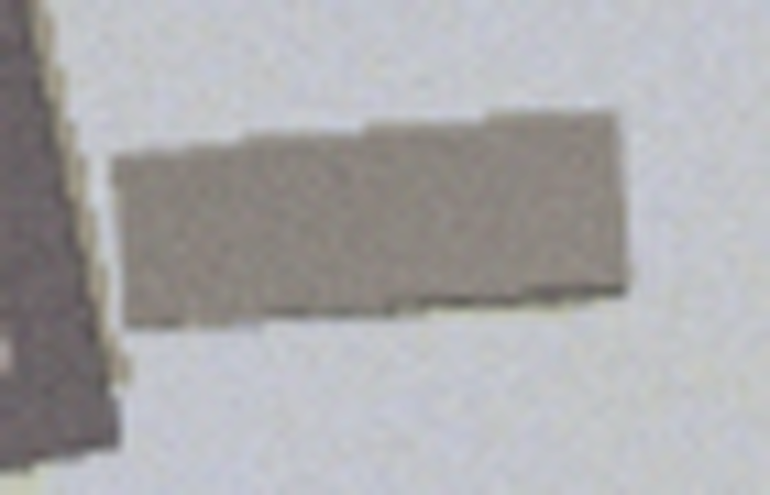

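View pics/s1c.png

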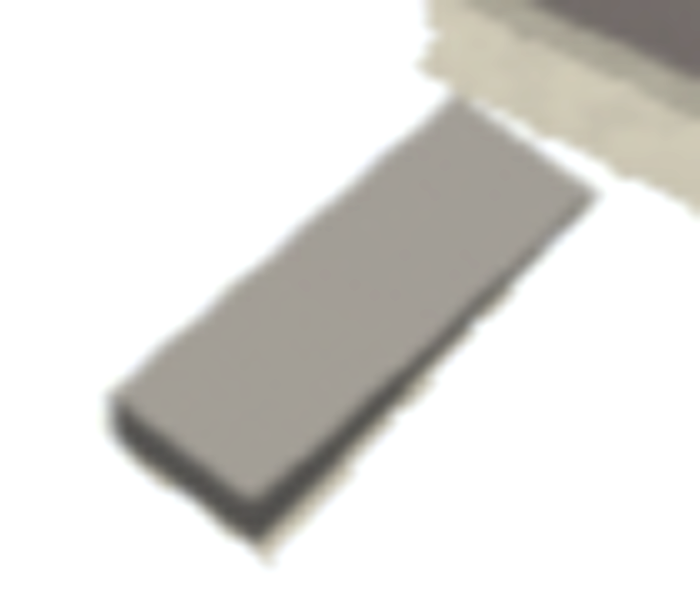

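```bash
cat > wfit.py <<'E'
from h import *
import pickle
from scipy.optimize import least_squares
def wpts(p):
    c,s=np.cos(p[2]),np.sin(p[2])
    L={'tf':(70,-25,1.5),'tn':(70,25,1.5),'hf':(-70,-25,25),'hn':(-70,25,25),'bf':(-70,-25,0),'bn':(-70,25,0)}
    return {k:np.array([p[0]+c*a-s*b,p[1]+s*a+c*b,z]) for k,(a,b,z) in L.items()}
def fitw(obs,p0=(648,-104,1.65)):  # obs: list (cam,key,uv)
    f=lambda p: np.concatenate([proj(c,wpts(p)[k])-uv for c,k,uv in obs])
    r=least_squares(f,p0); return r
def px(x0,y0,s): return lambda u,v: np.array([(u+.5)/s-.5+x0,(v+.5)/s-.5+y0])
E
cat > w1.py <<'E'
from wfit import *
from station import capture
T=capture("top");S=capture("scene");W=pickle.load(open("pics/w1.pkl","rb"))
t=px(270,170,11);s=px(240,230,10);w=px(230,200,7)
ot=[(T,'tf',t(115,155)),(T,'tn',t(125,328)),(T,'hf',t(615,112)),(T,'hn',t(627,288))]
os_=[(S,'tn',s(458,95)),(S,'tf',s(598,192)),(S,'hn',s(112,398)),(S,'hf',s(256,498)),(S,'bn',s(112,432)),(S,'bf',s(257,543))]
ow=[(W,'bf',w(180,110)),(W,'bn',w(472,134)),(W,'hf',w(170,158)),(W,'hn',w(480,183))]
for n,o in(('T',ot),('S',os_),('W',ow),('all',ot+os_+ow)):
    r=fitw(o);print(n,r.x.round(3),r.fun.round(1), wpts(r.x)['bf'].round(1),wpts(r.x)['bn'].round(1))
E
python3 w1.py
```

```text
T [ 642.798 -100.424    1.652] [-0.3 -0.1 -0.2  0.1  0.2 -0.1  0.3  0.1] [ 673.4 -168.2    0. ] [ 623.5 -172.2    0. ]
S [ 644.675 -101.325    1.655] [ 0.  -0.4  0.3 -0.2 -0.4 -0.8 -0.2  0.2  0.2  0.6  0.1  0.4] [ 675.4 -169.     0. ] [ 625.6 -173.2    0. ]
W [ 641.999 -101.101    1.666] [-0.3 -0.2  0.2 -0.1 -0.4  0.1  0.4  0.2] [ 673.5 -168.4    0. ] [ 623.7 -173.2    0. ]
all [ 643.255 -100.976    1.652] [-0.2 -0.3 -0.1 -0.   0.4 -0.3  0.5 -0.  -0.2 -0.8  0.  -0.5 -0.7 -1.3
 -0.6 -0.3 -0.1  0.2 -0.3 -0.  -0.5 -0.5 -0.1  0.1 -0.6 -0.2  0.1  0.5] [ 673.8 -168.7    0. ] [ 624.  -172.8    0. ]
```

```bash
cat > w2.py <<'E'
from wfit import *
from station import *
T=capture("top"); t=px(160,110,3.3)
for u in((523,77),(705,173),(556,17)): print("big",unproj(T,t(*u),20).round(0))
W=np.array([643,-101]); th=1.653
def loc(lx,ly,z): 
    c,s=np.cos(th),np.sin(th); return [W[0]+c*lx-s*ly,W[1]+s*lx+c*ly,z]
o=ori(th).as_rotvec()
move_ptp(loc(4,-55,100),o)
movel(loc(4,-55,27),vel=120)
print(current_position(),current_contact_force())
movel(loc(4,-36,27),vel=60); print(current_contact_force())
movel(loc(5,-13,27),ori(1.80).as_rotvec(),vel=40)
print(current_position(),current_contact_force(),current_clock())
movel(loc(5,-30,27),vel=80)
movel(loc(5,-40,120),vel=150)
save(dict(capture("top")),"pics/t2");save(dict(capture("scene")),"pics/s2")
print(current_clock())
crop(cv2.imread("pics/t2.png"),230,150,120,90,6.5,"pics/t2c.png")
crop(cv2.imread("pics/s2.png"),220,200,110,80,7,"pics/s2c.png")
E
python3 w2.py
```

```text
big [ 820. -144.   20.]
big [ 732. -315.   20.]
big [ 878. -175.   20.]
[698.05643464 -92.85841331  27.69537484] [-0.1612268  -0.85301345 -0.40823947]
[ 0.05659276  0.8707438  -0.47735397]
[655.58406643 -94.9716166   26.93207048] [-0.47130919  0.06193817 -0.50407702] 6.7417
7.9833
```

View pics/t2c.png

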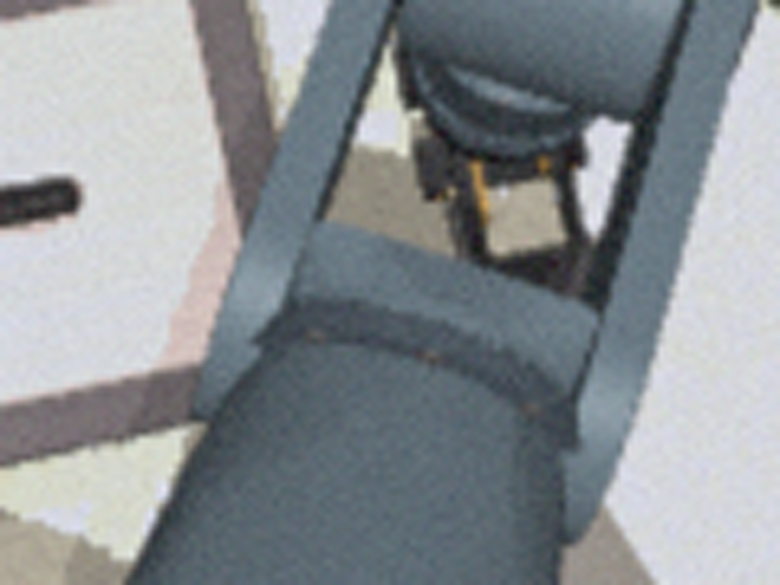

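View pics/s2c.png

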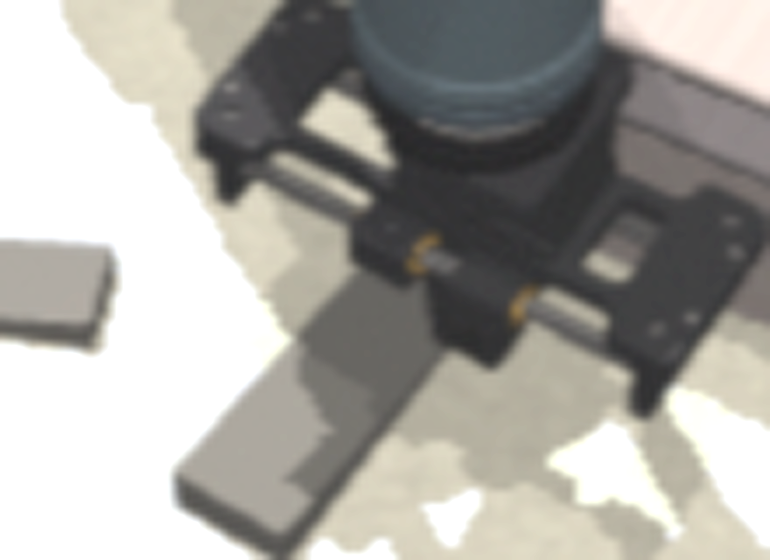

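```bash
python3 - <<'E'
from h import *
from station import *
move_ptp([600,-330,200],ori(1.813).as_rotvec())
save(dict(capture("top")),"pics/t3");save(dict(capture("scene")),"pics/s3")
print(current_clock())
crop(cv2.imread("pics/t3.png"),240,150,110,80,7,"pics/t3c.png")
crop(cv2.imread("pics/s3.png"),230,220,80,60,9.5,"pics/s3c.png")
E
```

```text
9.1083
```

View pics/t3c.png

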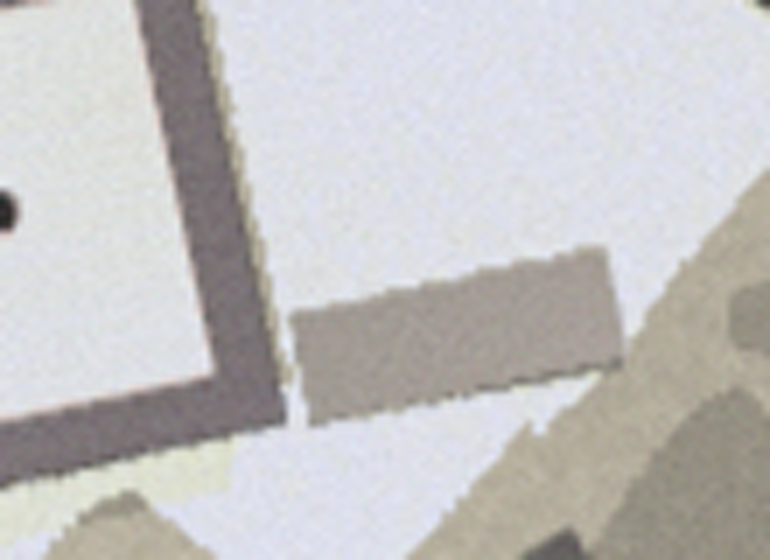

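View pics/s3c.png

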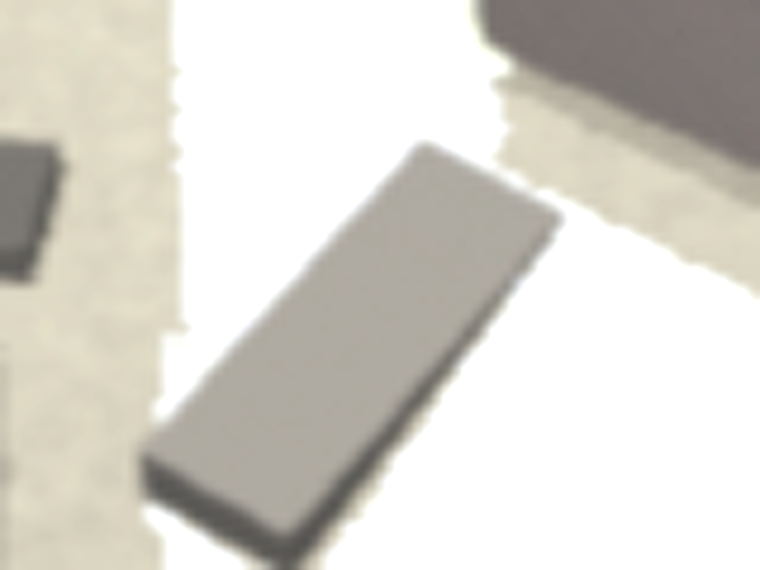

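```bash
cat > w3.py <<'E'
from wfit import *
T=pickle.load(open("pics/t3.pkl","rb"));S=pickle.load(open("pics/s3.pkl","rb"))
t=px(240,150,7);s=px(230,220,9.5)
ot=[(T,'tf',t(292,315)),(T,'tn',t(310,425)),(T,'hf',t(605,246)),(T,'hn',t(622,360))]
os_=[(S,'tn',s(425,143)),(S,'tf',s(563,217)),(S,'hn',s(142,455)),(S,'hf',s(286,532)),(S,'bn',s(145,487)),(S,'bf',s(285,567))]
for n,o in(('T',ot),('S',os_),('all',ot+os_)):
    r=fitw(o,(625,-97,1.8));print(n,r.x.round(3),r.fun.round(1))
w=r.x
t=px(160,110,3.3);s=px(180,130,3.6)
Tc=[t(36,157),t(346,94),t(398,330),t(87,398)];Sc=[s(757,106),s(598,367),s(343,259),s(518,19)]
sg=[(1,1),(1,-1),(-1,-1),(-1,1)]
def foot(TT,SS,use):
    def P(p,q):
        Rm=R.from_euler('z',p[2])*R.from_rotvec(np.array([.6,-.8,0])*.083); return Rm.apply(np.array(q)-[0,0,14])+[p[0],p[1],14]
    def f(p):
        r=[]
        for (a,b),u,v in zip(sg,Tc,Sc):
            x=P(p,[a*p[3],b*p[4],p[5]])
            if 'T' in use: r+=list(proj(TT,x)-u)
            if 'S' in use: r+=list(proj(SS,x)-v)
        if len(use)==1: r+=[(p[3]-101.5),(p[4]-131.5),p[5]-136]
        return np.array(r)
    q=least_squares(f,[640,130,.24,101,131,136]); return q.x, P(q.x,[-75,-100,10])
for use in('T','S','TS'):
    q,fp=foot(T,S,use); print(use,q.round(2),fp.round(1))
    d=fp[:2]-w[:2]; c,sn=np.cos(w[2]),np.sin(w[2]); print("  foot ahead of heel",70+c*d[0]+sn*d[1],"left",-sn*d[0]+c*d[1])
E
python3 w3.py
```

```text
T [ 618.027 -105.913    1.781] [-0.7 -0.1 -0.1 -0.  -0.   0.2  0.8 -0.1]
S [ 619.251 -107.33     1.774] [-0.1 -0.8  0.6 -0.4 -0.7 -1.   0.   0.2 -0.4  0.5  0.6  1.3]
all [ 618.697 -106.801    1.778] [-0.4 -0.4  0.1 -0.3  0.3  0.   1.1 -0.2 -0.2 -1.1  0.6 -0.7 -0.7 -1.1
  0.1 -0.1 -0.3  0.3  0.7  1. ]
T [6.4318e+02 1.3035e+02 2.4000e-01 1.0169e+02 1.3159e+02 1.3603e+02] [5.945e+02 1.600e+01 1.000e-01]
  foot ahead of heel 195.16366469246992 left -1.54304688887148
S [6.4333e+02 1.3239e+02 2.4000e-01 1.0143e+02 1.3148e+02 1.3599e+02] [5.952e+02 1.780e+01 1.000e-01]
  foot ahead of heel 196.76891072956204 left -2.6337921833614466
TS [6.4360e+02 1.3096e+02 2.4000e-01 1.0161e+02 1.3138e+02 1.3723e+02] [5.952e+02 1.650e+01 1.000e-01]
  foot ahead of heel 195.4998488781409 left -2.3397856540611066
```

```bash
cat > w4.py <<'E'
from wfit import *
from station import *
W=np.array([618.5,-106.5]); th=1.778
c,s=np.cos(th),np.sin(th)
def loc(lx,ly,z): return [W[0]+c*lx-s*ly,W[1]+s*lx+c*ly,z]
o=ori(th).as_rotvec()
move_ptp(loc(-70-9-20,-1,100),o)
movel(loc(-70-9-20,-1,28),vel=120)
dwell(.1)
F=lambda: float(np.dot(current_contact_force(),[c,s,0]))
print("base",F())
for d in (-4,0,15,30,45,55,60,65,70,75,80):
    st=movel(loc(-79+d,-1,28),vel=40 if d<60 else 20,until_force=15)
    f=np.array(current_contact_force()); p=np.array(current_position()); print(d,st,round(F(),2),f.round(1),(p[:2]-W)@[c,s]+79)
save(dict(capture("scene")),"pics/s4");print(current_clock())
save(wristcam(),"pics/w4")
crop(cv2.imread("pics/s4.png"),200,120,200,150,4,"pics/s4c.png")
E
python3 w4.py
```

```text
base 1.1690612284740236
-4 False 0.01 [0.8 0.2 1. ] -3.698859942584093
0 False -0.41 [ 0.1 -0.4  0.4] 0.12401703427138955
15 False -0.69 [ 0.9 -0.5 -0.7] 15.486007850856815
30 False -0.26 [-0.2 -0.3  0.4] 30.460253119142166
45 False 0.37 [ 0.4  0.5 -1.2] 45.43169495421977
55 False -5.08 [ 1.  -5.  -0.2] 53.30438825981533
60 False -7.31 [ 1.4 -7.2  0.4] 57.764960208358275
65 False -7.21 [ 1.6 -7.  -1.2] 62.84843879809054
70 False -7.18 [ 2.4 -6.8 -0.5] 67.96849732295114
75 False -5.59 [ 0.8 -5.5  0.1] 73.13010359029161
80 False -6.45 [ 1.5 -6.3 -1.7] 78.25931299625682
15.4917
```

View pics/s4c.png

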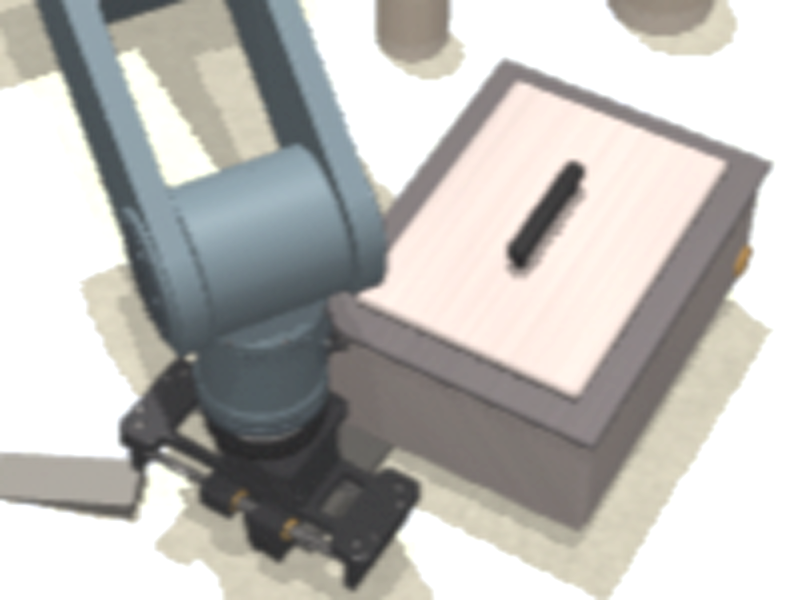

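View pics/w4.png

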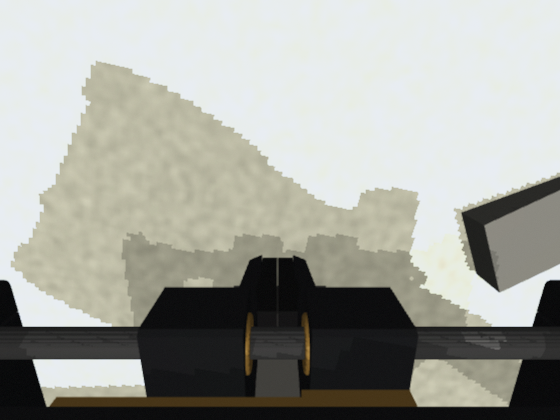

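```bash
cat > w5.py <<'E'
import sys
from wfit import *
from station import *
W=np.array([618.5,-106.5]); th=1.778
c,s=np.cos(th),np.sin(th)
def loc(lx,ly,z): return [W[0]+c*lx-s*ly,W[1]+s*lx+c*ly,z]
def F():
    v=[]
    for _ in range(5): v.append(np.dot(current_contact_force(),[c,s,0])); dwell(.02)
    return np.mean(v)
for d in map(float,sys.argv[1:]):
    st=movel(loc(-79+d,-1,28),vel=15,until_force=14)
    f=F(); p=np.array(current_position()); print(d,st,round(f,2),((p[:2]-W)@[c,s]+79).round(2),np.array(current_contact_force()).round(1))
print(current_clock())
E
python3 w5.py 85 90 94 97 99 101
```

```text
85.0 False -6.32 83.24 [ 1.8 -5.9 -1.2]
90.0 False -5.96 88.35 [ 1.2 -6.2 -3. ]
94.0 False -6.09 92.5 [ 1.5 -5.4 -2.6]
97.0 False -5.4 95.54 [ 1.4 -5.7 -1.7]
99.0 False -5.7 97.59 [ 1.8 -5.9 -2.2]
101.0 False -5.34 99.62 [ 1.2 -5.7 -2.1]
18.3417
```

```bash
cat > w6.py <<'E'
from w5 import *
d=101
while d<112:
    d+=1; st=movel(loc(-79+d,-1,28),vel=15,until_force=14)
    f=F(); p=np.array(current_position()); print(d,st,round(f,2),((p[:2]-W)@[c,s]+79).round(2))
    if f<-7.6: break
print(current_clock())
save(dict(capture("scene")),"pics/s6");save(dict(capture("top")),"pics/t6")
crop(cv2.imread("pics/s6.png"),200,120,200,150,4,"pics/s6c.png")
E
python3 w6.py
```

```text
18.3417
102 False -5.79 100.51
103 False -6.63 101.27
104 False -7.78 101.95
19.3417
```

View pics/s6c.png

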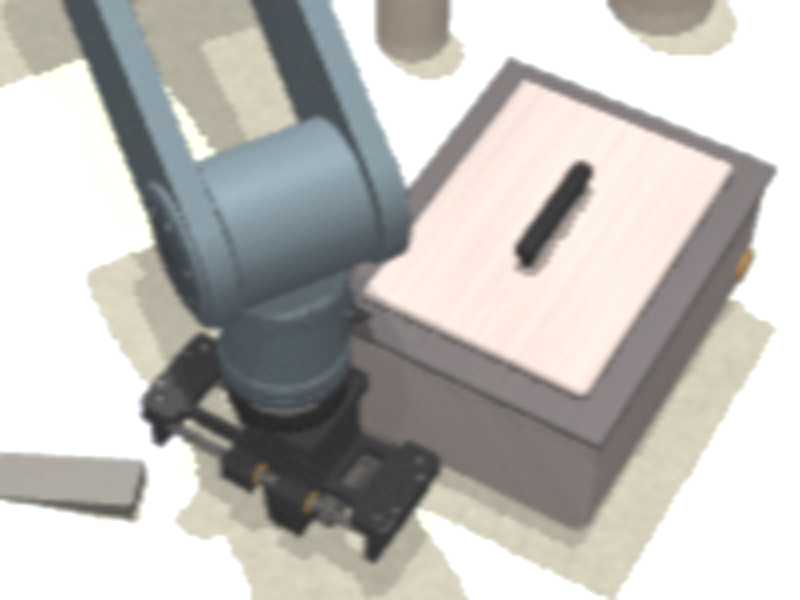

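```bash
sed -e 's/d=101$/d=104/' -e 's/d+=1;/d+=.7;/' -e 's/-7.6/-9.3/' -e 's/112/108/' -e 's#/s6#/s7#g;s#/t6#/t7#g' w6.py > w7.py; python3 w7.py; python3 - <<'E'
from h import *
crop(cv2.imread("pics/t7.png"),150,110,200,150,4,"pics/t7c.png")
E
```

```text
19.4417
104.7 False -8.95 102.36
105.4 False -9.61 102.77
20.1083
```

View pics/s7c.png

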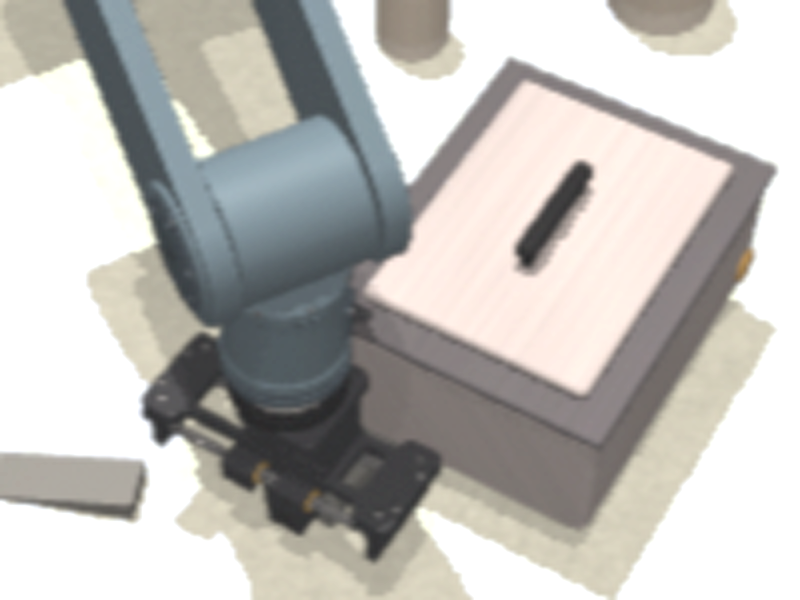

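View pics/t7c.png

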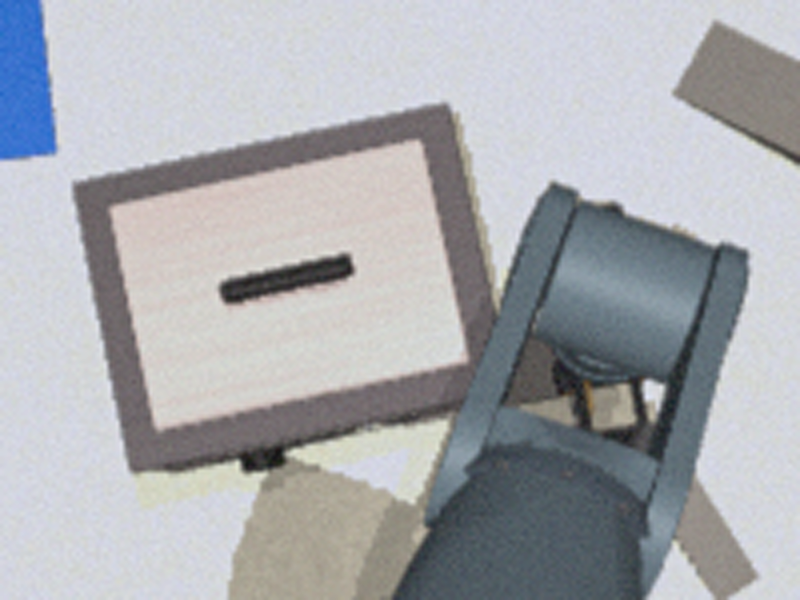

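```bash
cat > tilt.py <<'E'
from wfit import *
def P(p,q):
    Rm=R.from_euler('z',p[2])*R.from_rotvec(np.array([.6,-.8,0])*p[3]); return Rm.apply(np.array(q)-[0,0,14])+[p[0],p[1],14]
A,B,H=101.6,131.4,137
K={'FL':(1,1),'FR':(1,-1),'NR':(-1,-1),'NL':(-1,1)}
def fit(obs):
    f=lambda p: np.concatenate([proj(c,P(p,[K[k][0]*A,K[k][1]*B,H]))-uv for c,k,uv in obs])
    r=least_squares(f,[643,131,.24,.04]); return r
E
cat > t7.py <<'E'
from tilt import *
ld=lambda n: pickle.load(open(n,"rb"))
T=ld("pics/t3.pkl");S=ld("pics/s3.pkl")
t=px(160,110,3.3);s=px(180,130,3.6)
o=[(T,k,t(*u)) for k,u in zip(['FL','FR','NR','NL'],[(36,157),(346,94),(398,330),(87,398)])]+[(S,k,s(*u)) for k,u in zip(['FL','FR','NR','NL'],[(757,106),(598,367),(343,259),(518,19)])]
r=fit(o);print("before",r.x.round(3),r.fun.round(1),P(r.x,[-75,-100,10]))
o2=[x for x in o if x[1]!='NR'];r=fit(o2);print("before no NR",r.x.round(3))
T=ld("pics/t7.pkl");S=ld("pics/s7.pkl");t=px(150,110,4);s=px(200,120,4)
o=[(T,k,t(*u)) for k,u in zip(['FL','FR','NL'],[(75,184),(449,103),(133,472)])]+[(S,k,s(*u)) for k,u in zip(['FL','FR','NL'],[(776,170),(598,445),(510,58)])]
r=fit(o);print("now",r.x.round(3),r.fun.round(1),P(r.x,[-75,-100,10]))
E
python3 t7.py
```

```text
before [6.43648e+02 1.31125e+02 2.41000e-01 8.40000e-02] [-0.3  0.  -0.4 -0.1 -0.3 -0.4  0.  -0.3  0.2 -0.  -0.6  0.2 -0.4 -0.1
 -0.4  0.2] [ 5.95217491e+02  1.66815538e+01 -7.65356972e-02]
before no NR [6.43329e+02 1.30841e+02 2.42000e-01 8.00000e-02]
now [6.43486e+02 1.31576e+02 2.37000e-01 1.00000e-03] [ 0.1  0.  -0.5  0.5 -0.1 -0.2 -0.1 -0.1  0.   0.4 -0.1  0.4] [594.06535814  16.76407638   9.90773305]
```

Force has climbed from about 5.5 to 9.6 N, the fitted tilt is about 0.001 rad, and the cleaner has not been displaced. I'll stop here, back off and look.

```bash
cat > w8.py <<'E'
from w5 import *
movel(loc(-79+60,-1,28),vel=60)
movel(loc(-79+20,-1,150),vel=150)
move_ptp([560,-340,220],ori(1.813).as_rotvec()); dwell(.3)
print(current_clock(),current_contact_force())
save(dict(capture("scene")),"pics/s8");save(dict(capture("top")),"pics/t8")
crop(cv2.imread("pics/s8.png"),200,120,200,150,4,"pics/s8c.png")
crop(cv2.imread("pics/t8.png"),150,110,200,150,4,"pics/t8c.png")
E
python3 w8.py
```

```text
20.2083
23.25 [-0.27895303  0.36219051  0.87749029]
```

View pics/s8c.png

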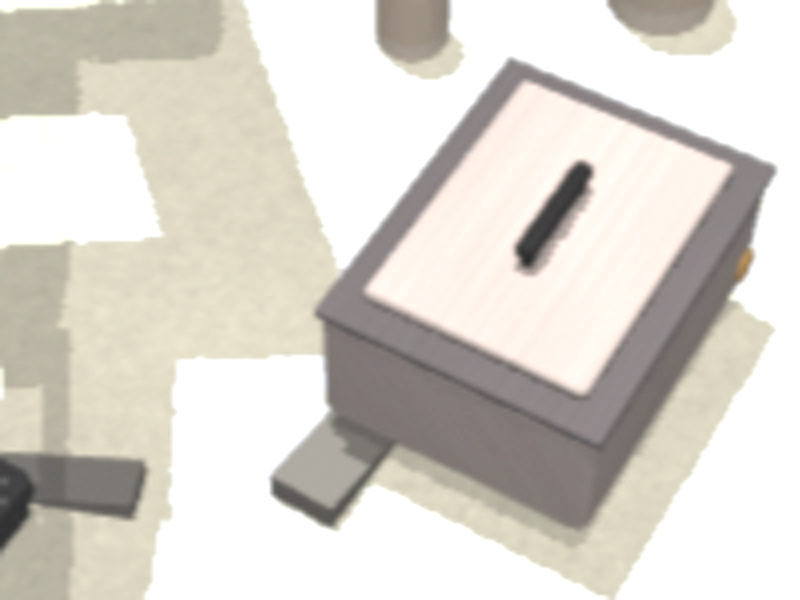

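View pics/t8c.png

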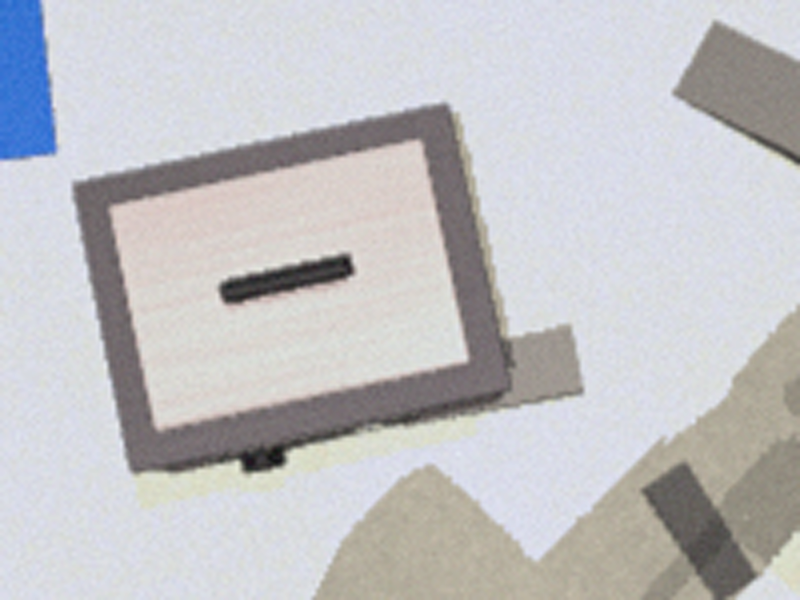

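```bash
cat > t8.py <<'E'
from tilt import *
ld=lambda n: pickle.load(open(n,"rb"))
T=ld("pics/t8.pkl");S=ld("pics/s8.pkl");t=px(150,110,4);s=px(200,120,4)
k4=['FL','FR','NR','NL']
o=[(T,k,t(*u)) for k,u in zip(k4,[(75,184),(449,103),(510,388),(133,472)])]+[(S,k,s(*u)) for k,u in zip(k4,[(776,170),(598,445),(318,314),(510,58)])]
r=fit(o);fp=P(r.x,[-75,-100,10]);print("now",r.x.round(3),r.fun.round(1),fp)
ow=[(T,'hf',t(571,325)),(T,'hn',t(583,391)),(S,'hn',s(273,482)),(S,'hf',s(335,512)),(S,'bn',s(275,492)),(S,'bf',s(335,527))]
w=fitw(ow,(595,-6,1.78));print(w.x.round(3),w.fun.round(1))
w=w.x;d=fp[:2]-w[:2]; c,sn=np.cos(w[2]),np.sin(w[2]); print("ahead",70+c*d[0]+sn*d[1],"left",-sn*d[0]+c*d[1])
E
python3 t8.py
```

```text
now [6.44227e+02 1.32024e+02 2.39000e-01 5.00000e-03] [-0.1 -0.1 -0.6  0.3 -0.  -0.  -0.  -0.3  0.  -0.2  0.3  0.4 -0.8 -0.3
 -0.   0.5] [595.01813386  17.13917203   9.41197186]
[600.057  -3.678   1.778] [-0.  -0.8  0.1 -1.2 -0.4 -1.8 -0.2 -0.8 -0.5  0.7 -0.1  0.4]
ahead 91.40885656372488 left 0.6503881569412746
```

```bash
python3 -c "
from station import *
dwell(.3); close_job(); print(current_clock())"
```

```text
the job is handed in; nothing more can be done
the job is handed in; nothing more can be done
```

I pushed the middle-sized wedge, thin end first, under the cleaner's near right foot until the cleaner stood level. I then backed off clear of everything and handed the job in at about 24 s.

**How it went:**
- I nudged the wedge from its far side to line it up with the foot. I then pushed its heel about 103 mm straight in with the closed fingers. It was never gripped or lifted.
- The push took a steady 5.5–7 N under the foot. It rose over the last 2 mm to 9.6 N, which marked the opposite foot touching down, and I stopped there. That is a little short of the doubling you described, and I did not push further to see it level off.

**Last checks, after backing off:**
- **Wedge:** the short foot stands about 91 mm ahead of the heel and within 1 mm of the wedge's centre line.
- **Tilt:** two fits gave different values. The one while still pushing gave 0.001 rad and the later one gave 0.005 rad. The cleaner's visible corners had not moved in the pictures between the two, and my pixel readings are good to about 0.004 rad, so I take it as level.
- **Cleaner position:** it is within about 1 mm of where it started, so it was not shoved along.
- **Other things:** the other two wedges look undisturbed in the last crops. I did not measure the bottle, tub or cassette again, but the arm never went near them.
- **Firmness:** I judged this only from the rise in push force; I did not test the cleaner for rocking.

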